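# Load the second line spool and carry the spool carrier level by its bail

### The job

Put the spare spool of line that lies on the table into the empty well of the wooden spool carrier, fully down and flat, so that the carrier balances. Then swing up the carrier's wire bail and pick the carrier up by the bail's wooden grip, and finish while still holding it in the air by that grip, level and steady, about 12 cm clear of the table. Both spools stay in their wells, and the other things on the table stay where they are.

Things in the scene. Friction and masses are not known exactly. Their poses are not given: they have to be found in the camera images.
- carrier: Plywood spool carrier, loose: board 116 (x) x 232 (y) mm, top at z = 22 mm, two round wells, wire bail. Origin: centre of its underside (4 mm rubber feet), z up. Steel ears on the long sides at y = 0, x = +-60 mm rise to z = 70 mm; the bail turns in them at z = 60 mm. About 0.5 kg. It hangs level from the bail with a spool in each well; with one it tips by about 15 degrees.
- empty_well (a point): Centre of the floor of the well that is empty at the start, at x = 0, y = +68 mm, z = 13 mm in the carrier's frame. The well is round, 65 mm in diameter, 9 mm deep, open upward, so a seated spool stands 11 mm proud of the board.
- full_well (a point): Centre of the floor of the other, equal well, at y = -68 mm in the carrier's frame; a spool sits in it from the start.
- spool_loose: The spare spool of line, a black flanged spool lying flat on the table: 60 mm in diameter, 20 mm high, about 90 g, solid. Origin: centre of its underside, z along its axle. Pinch it across the flanges from any side.
- spool_seated: A like spool, 60 mm in diameter, 20 mm high, about 90 g, that already sits in the other well. Same origin.
- bail (a joint): Swing of the wire bail about an axis along the carrier's x through (0, 0, 60 mm) of the carrier, rad. 0: upright; positive: it leans to the carrier's -y, over the full well; stops at +-1.05. It starts leaning on its stop at about 1.05 and swings freely: let go off its stop, it falls back to the side it leans to.
- grip: Wooden grip of the bail: round bar 18 mm thick, 80 mm long, along the carrier's x, turning freely on the wire. Origin: its middle, on the axis, 125 mm from the bail's pivot axis; at rest about 122 mm above the table, bail upright 185 mm. The 5 mm wire runs from its ends out to x = +-70 mm and down to the ears.
- tape: Roll of masking tape, 126 mm in diameter, 24 mm high, lying at the back right. Leave it. Origin: centre of its underside.
- tub: White open tub, 126 mm in diameter, 78 mm high, at the back left. Leave it. Origin: centre of its underside.
- lure: Fishing lure, 65 mm long, 12 mm high, lying to one side of the carrier (it and the spare spool may change places). Leave it. Origin: under the middle.
There are look-alikes about, which are no part of the job. Leave any purple look-alike of the spool_seated alone.

How it is judged:
By the outcome, as a careful person would: the job done as asked, in the order asked, and still so for the second after the job is handed in, while the arm keeps its last pose, push and grip.
It also fails if it takes over 64 s, if anything falls off the work surface, if the arm or the gripper's body presses on something with over 40 N, if the wrist force passes 120 N, or if a joint passes its speed limit or range.

### The arm

A 7-joint arm with a two-finger parallel gripper is mounted at the origin on the work surface; the furniture and walls round the work are solid. World frame = base frame: x ahead of the robot, y to its left, z up, the work surface at z = 0. Lengths are in m, angles in rad, forces in N, time in s.
With the tool pointing down it reaches from about 0.4 to 0.875 m from the base axis. Payload 6.5 kg.
Tool frame: the origin (TCP) lies between the finger pads; the fingertips stand 22 mm ahead of it and the grasp point (between the pads) lies 3 mm ahead of it; z points along the fingers, y is the line along which they close (so a half turn about z gives the same grasp; the last joint's range is limited). The gripper opens to 85 mm and grips with 20 to 120 N. Pads are 22 mm wide; open, the fingers measure 114 mm over their backs; the gripper's body (76 mm by 85 mm) begins 54 mm behind the grasp point. The pads swing forward as they close: fully open they stand 13 mm farther back than shut.
Start: joints at [1.075, 0.536, -0.004, 1.538, 0.003, 1.067, -0.071], TCP at [0.271, -0.591, 0.253] pointing down, gripper open.
Joint ranges: [-2.7, 2.7], [-0.37, 2.16], [-1.27, 1.26], [0.24, 2.4], [-1.31, 4.45], [0.19, 1.91], [-2.76, 2.76]. Speed limits (rad/s): [2.39, 2.39, 3.14, 3.14, 3.14, 3.14, 3.14].

### API

Orientations are given as a unit quaternion [w, x, y, z].
In Python, from station import robot, imaging gives the robot as it stands. Calls block until the motion is done:
- robot.move_pose(position, orientation): joint-space move of the TCP to a pose.
- robot.move_linear(position, vel=0.15, orientation=None, force_limit=None): straight line of the TCP; orientation=None keeps the orientation; vel is the mean speed in m/s. With force_limit (N) it stops when the force on the tool has changed by that much, and returns True; else False.
- robot.move_j(angles): joint-space move.
- robot.let_go() and robot.gripper_close(force=None): open the fingers fully, or close them until they stop; force is the grip in N (None keeps the last).
- robot.pause(seconds).
- robot.ik(position, orientation): joint angles nearest the present ones, or None.
- imaging.read_camera(name): name is "side" or "top"; returns the picture (384x512x3 uint8, red, green, blue); there is no depth.
- imaging.get_calibration(name): a dict with "intrinsics" (3x3 intrinsics, pixels), "world_to_cam" (4x4, takes a point from world to camera coordinates). Camera axes: x right, y down, z forward; pixel columns grow to the right and rows downward; lengths in m; the calibration is good to about 2 mm. A picture is of the moment at which its call begins. get_calibration takes no time and is no camera call.
A pose or a line that the arm cannot do raises robot.PlanningError and nothing moves.
- robot.sign_off(): hands the job in; it is judged then, once.
Readings, each from a call of its own:
- robot.current_clock(): time.
- robot.current_q(): joint angles.
- robot.current_joint_vel(): joint speeds.
- robot.current_joint_torque(): joint torques, N m.
- robot.current_tcp_pos(): TCP position.
- robot.current_tcp_rot(): TCP orientation.
- robot.current_contact_force(): force on the tool from outside, world axes, zero at the start.
- robot.current_moment(): the same for the moment, N m.
- robot.current_finger_gap(): finger opening in m.
- robot.current_gripper_force(): force on a finger pad.
Only numpy, scipy, OpenCV 4.12 (cv2) and the standard library are available. Lean on these libraries where they do the work, as an engineer would, in place of code of your own. Each camera call takes 0.05 s, during which the arm holds its last target. There are 200 camera calls.

## Working session

There is one attempt and no reset: what is moved stays moved. The work goes in short steps, each a Python script; the robot and the scene stay as the last script left them, time stands still between calls to the robot, and variables do not carry over. Pictures are saved under pics/ and viewed, at most 10 in all, crops included, and the job is handed in when it is done.

```bash
mkdir -p pics; ls
python3 - <<'E'
from station import robot, imaging
import cv2
for n in("top","side"):
    cv2.imwrite(f"pics/{n}0.png",imaging.read_camera(n)[:,:,::-1])
    c=imaging.get_calibration(n);print(n,c["intrinsics"],c["world_to_cam"])
print(robot.current_tcp_rot(),robot.current_clock())
E
```

```text
pics
top [[447.17388586   0.         258.93198949]
 [  0.         447.17388586 190.79991507]
 [  0.           0.           1.        ]] [[-0.00585605 -0.99978576  0.01985276 -0.06007405]
 [-0.99652719  0.0041856  -0.08316272  0.48740615]
 [ 0.08306181 -0.02027082 -0.99633821  1.37625863]
 [ 0.          0.          0.          1.        ]]
side [[415.30059321   0.         257.21680494]
 [  0.         415.30059321 188.82864211]
 [  0.           0.           1.        ]] [[-0.989843   -0.14000311  0.02469742  0.459663  ]
 [-0.07241813  0.34705968 -0.93504288  0.15358561]
 [ 0.12233743 -0.92733419 -0.35367336  0.95942836]
 [ 0.          0.          0.          1.        ]]
[-7.22049918e-04  9.76988952e-01  2.13288577e-01 -2.20798710e-04] 0.1
```

View pics/top0.png

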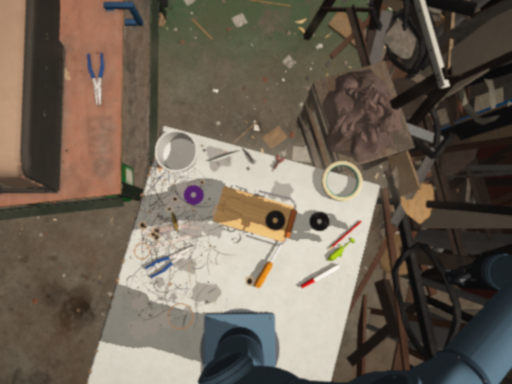

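View pics/side0.png

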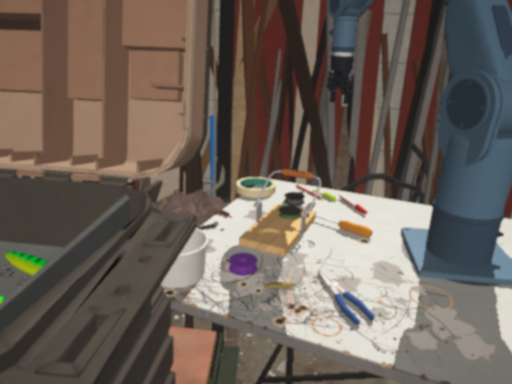

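Candidates in the top view: black disc at (319,221) on the bare table, black disc at (275,219) on the carrier (seated), and purple disc at (193,195), the look-alike. The spare is the black one on the table at (319,221). I'll confirm that in an enlarged crop.

Run:
```python
import cv2,numpy as np
a=cv2.imread("pics/top0.png")[165:275,170:350];b=cv2.imread("pics/side0.png")[160:290,220:400]
a=cv2.resize(a,None,fx=4.4,fy=4.4,interpolation=cv2.INTER_CUBIC);cv2.imwrite("pics/c1.png",a)
b=cv2.resize(b,None,fx=4.4,fy=4.4,interpolation=cv2.INTER_CUBIC);cv2.imwrite("pics/c2.png",b)
```

```text
(no output)
```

View pics/c1.png

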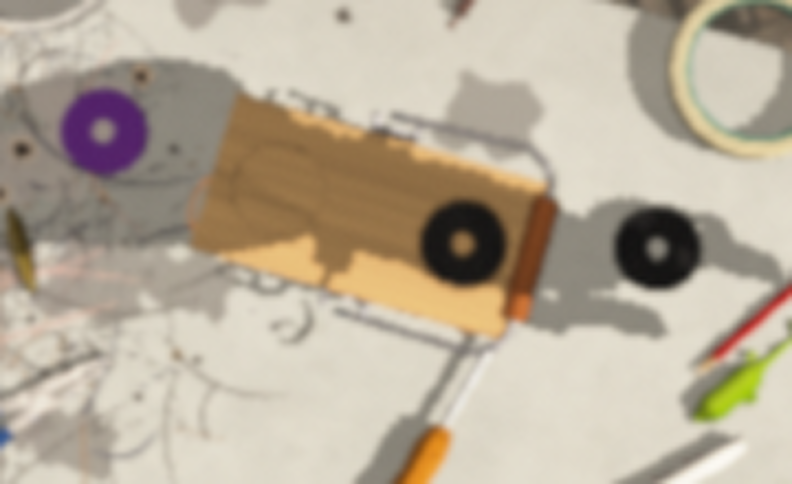

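View pics/c2.png

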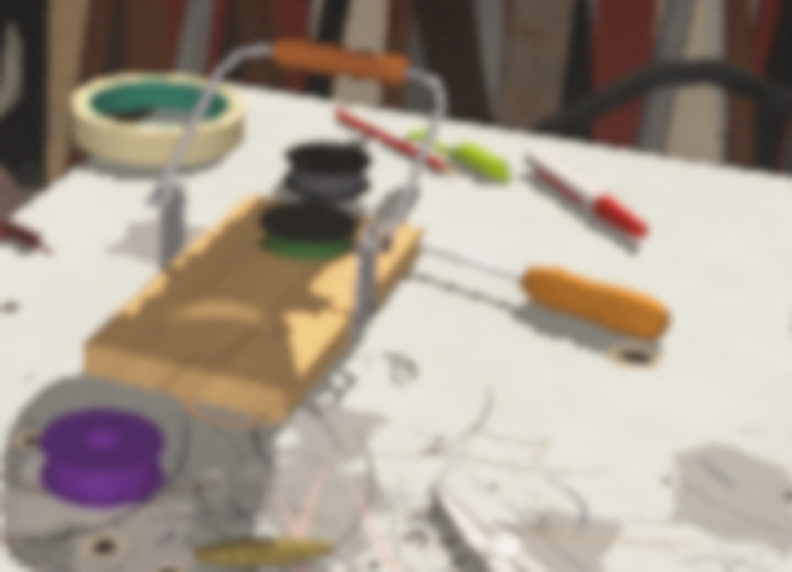

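The crop shows the loose black spool at about (319,221), alone on the table and clear of the carrier. The seated spool is at (275,219) with the grip beside it, and the empty well is at about (234,208). The target is confirmed; next I'll measure the positions.

```bash
cat > h.py <<'E'
import cv2,numpy as np
from station import robot, imaging
def ray(n,p,z):
    c=imaging.get_calibration(n);T=c["world_to_cam"];R=T[:3,:3];o=-R.T@T[:3,3]
    d=R.T@np.linalg.inv(c["intrinsics"])@[p[0],p[1],1.];return o+d*(z-o[2])/d[2]
def pix(n,X):
    c=imaging.get_calibration(n);T=c["world_to_cam"];v=c["intrinsics"]@(T[:3,:3]@X+T[:3,3]);return v[:2]/v[2]
def blobs(img,win,k,lo,hi):
    x0,y0,x1,y1=win
    hsv=cv2.cvtColor(cv2.resize(img[y0:y1,x0:x1],None,fx=k,fy=k,interpolation=cv2.INTER_CUBIC),cv2.COLOR_BGR2HSV)
    m=cv2.inRange(hsv,lo,hi);cs,_=cv2.findContours(m,cv2.RETR_EXTERNAL,cv2.CHAIN_APPROX_NONE)
    return [((c.reshape(-1,2)+.5)/k-.5+[x0,y0]).astype(np.float32) for c in sorted(cs,key=cv2.contourArea,reverse=True)]
def cen(c):
    m=cv2.moments(cv2.convexHull(c));return np.array([m['m10'],m['m01']])/m['m00']
E
python3 - <<'E'
from h import *
t=cv2.imread("pics/top0.png");s=cv2.imread("pics/side0.png")
L=blobs(t,(300,200,340,242),8,(0,0,0),(180,255,75))[0]
S=blobs(t,(258,202,289,236),8,(0,0,0),(180,255,65))[0]
for n,c,z in(("loose",L,.010),("seated",S,.0275)):
    print(n,cen(c),cv2.boundingRect(c),cv2.contourArea(c),ray("top",cen(c),z))
g=blobs(t,(280,200,305,245),8,(3,130,50),(12,255,255))
gs=blobs(s,(270,160,325,190),8,(3,130,50),(14,255,255))
for n,c,z in(("top",g[0],.122),("side",gs[0],.122)):
    r=cv2.minAreaRect(c);print("grip",n,r,ray(n,r[0],z))
    b=cv2.boxPoints(r);e=sorted([(np.linalg.norm(b[i]-b[(i+1)%4]),tuple((b[i]+b[(i+1)%4])/2)) for i in range(4)])[:2]
    for _,p in e: print("  end",p,ray(n,p,.122))
w=blobs(t,(205,180,300,245),8,(8,90,40),(25,255,255))[0]
r=cv2.minAreaRect(w);print("wood",r)
for p in cv2.boxPoints(r): print(p,ray("top",p,.013))
print(ray("top",r[0],.013))
v=cv2.resize(t[165:275,170:350],None,fx=4.4,fy=4.4)
for c in(L,S,g[0],w,cv2.boxPoints(r)): cv2.polylines(v,[np.int32((c-[170,165]+.5)*4.4)],True,(255,0,255))
# hand-seen well centre and corners
print("well",ray("top",(170+280/4.4-.5,165+190/4.4-.5),.0175))
cv2.imwrite("pics/c3.png",v)
E
```

```text
loose [318.88952085 220.88007171] (309, 212, 20, 18) 271.421875 [ 0.39244785 -0.2504731   0.01      ]
seated [274.94286555 219.77914228] (265, 210, 20, 19) 269.4765625 [ 0.39633619 -0.11142786  0.0275    ]
grip top ((290.0924987792969, 223.2496795654297), (5.43233060836792, 28.534194946289062), 14.620874404907227) [ 0.3843816  -0.14980336  0.122     ]
  end (np.float32(286.49118), np.float32(237.05476)) [ 0.34483762 -0.13896714  0.122     ]
  end (np.float32(293.69382), np.float32(209.4446)) [ 0.42414165 -0.16069879  0.122     ]
grip side ((296.4022216796875, 169.60459899902344), (31.58491325378418, 19.572803497314453), 1.9198102951049805) [ 0.38538877 -0.18477979  0.122     ]
  end (np.float32(280.61862), np.float32(169.07555)) [ 0.42824818 -0.18012953  0.122     ]
  end (np.float32(312.18582), np.float32(170.13365)) [ 0.34259956 -0.18942244  0.122     ]
wood ((254.76707458496094, 214.08921813964844), (80.35709381103516, 38.06939697265625), 16.869441986083984)
[210.79376 220.64534] [0.39500412 0.08798948 0.013     ]
[221.8412  184.21413] [0.50900234 0.05371058 0.013     ]
[298.7404 207.5331] [ 0.43454266 -0.18731648  0.013     ]
[287.69293 243.96431] [ 0.32118744 -0.15132639  0.013     ]
[ 0.41471074 -0.04922731  0.013     ]
well [0.4348885  0.01817796 0.0175    ]
```

View pics/c3.png

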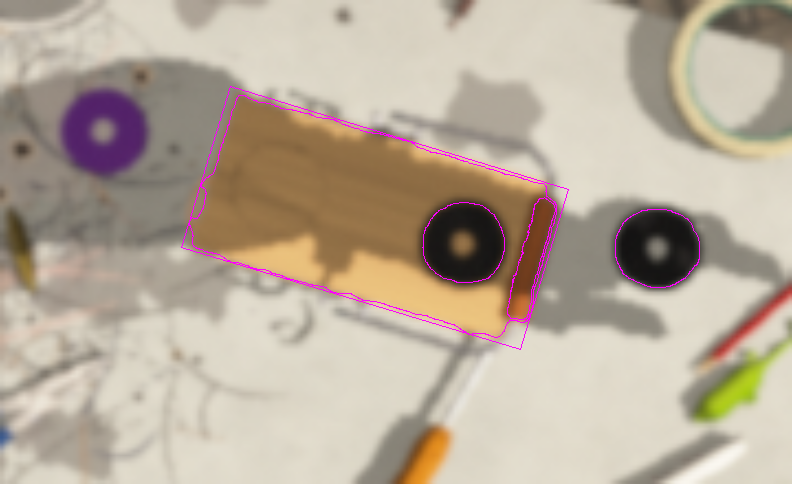

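The overlay fits the spools and grip well, but the wood rectangle is inflated by the wire bits. I'll fit the individual board edges instead.

Run:
```python
from h import *
t=cv2.imread("pics/top0.png")
w=blobs(t,(205,180,300,245),8,(8,90,40),(25,255,255))[0]
W=np.array([ray("top",p,.022)[:2] for p in w])
th=np.radians(-16.5)
o=np.array([.396,-.111])
for it in range(3):
    ex=np.array([np.cos(th),np.sin(th)]);ey=np.array([-ex[1],ex[0]])
    l=(W-o)@np.c_[ex,ey]
    def fit(mask,name):
        vx,vy,x0,y0=cv2.fitLine(W[mask].astype(np.float32),cv2.DIST_WELSCH,0.0015,1e-4,1e-4).ravel()
        a=np.degrees(np.arctan2(vy,vx));P=np.array([x0,y0]);print(name,mask.sum(),a%180,(P-o)@ex,(P-o)@ey);return a%180
    u=fit((l[:,0]>.045)&(l[:,1]>-.02)&(l[:,1]<.17),"far")
    n=fit((l[:,0]<-.045)&(l[:,1]>0)&(l[:,1]<.17),"near")
    e=fit((l[:,1]>.17)&(abs(l[:,0])<.045),"end")
    th=np.radians((u+n)/2-90);print(np.degrees(th))
```

```text
far 469 73.08471 0.05703161512226957 0.0694110681334255
near 421 73.864555 -0.05670828041283442 0.07003762090739594
end 240 161.34123 0.009602941671689211 0.1835824431535055
-16.525368
far 469 73.08471 0.05700087558301998 0.06943631033646754
near 421 73.864555 -0.05673928274354921 0.07001250393968313
end 240 161.34123 0.00952165809779911 0.18358667132364453
-16.525368
far 469 73.08471 0.05700087558301998 0.06943631033646754
near 421 73.864555 -0.05673928274354921 0.07001250393968313
end 240 161.34123 0.00952165809779911 0.18358667132364453
-16.525368
```

```bash
cat >> h.py <<'E'
from scipy.spatial.transform import Rotation as Ro
TH=np.radians(-16.53);ex=np.array([np.cos(TH),np.sin(TH)]);ey=np.array([-ex[1],ex[0]])
SEAT=np.array([.396,-.111]);C=SEAT+.068*ey;WELL=C+.068*ey;LOOSE=np.array([.3924,-.2505])
def quat(deg):
    a=TH+np.radians(deg);q=Ro.from_matrix(np.array([[np.cos(a),np.sin(a),0],[np.sin(a),-np.cos(a),0],[0,0,-1]])).as_quat();return np.r_[q[3],q[:3]]
def P(xy,z): return np.r_[xy,z]
E
python3 - <<'E'
from h import *
for d in(90,-90): 
    for n,p in(("loose",P(LOOSE,.03)),("looseup",P(LOOSE,.2)),("well",P(WELL,.045)),("wellup",P(WELL,.2))):
        q=robot.ik(p,quat(d));print(d,n,None if q is None else np.round(q,2))
for d in(0,180):
    for n,p in(("grip0",P(C-.108*ey,.12)),("mid",P(C-.06*ey,.17)),("up",P(C,.185)),("lift",P(C,.305))):
        q=robot.ik(p,quat(d));print(d,n,None if q is None else np.round(q,2))
E
```

```text
90 loose [ 0.63  0.63 -0.2   2.12  0.29  0.41 -0.09]
90 looseup [ 0.74  0.32 -0.31  2.05  0.14  0.8   0.06]
90 well [ 0.1   0.58 -0.3   2.19  0.41  0.42 -0.82]
90 wellup [ 0.34  0.3  -0.56  2.1   0.23  0.79 -0.65]
-90 loose [ 0.22  0.65  0.31  2.14 -0.49  0.41 -2.51]
-90 looseup [-0.38  0.52  1.1   2.1  -0.61  0.89 -2.35]
-90 well [ 0.7   0.9  -1.08  2.16  1.14  0.86  1.72]
-90 wellup [ 0.73  0.46 -1.07  2.09  0.52  0.89  2.22]
0 grip0 [ 0.3   0.37 -0.05  2.23  0.03  0.53 -1.63]
0 mid [ 0.26  0.27 -0.13  2.2   0.06  0.67 -1.77]
0 up [ 0.2   0.26 -0.23  2.17  0.09  0.72 -1.94]
0 lift [ 0.31  0.09 -0.32  2.04  0.03  1.02 -1.89]
180 grip0 [ 0.76  0.44 -0.58  2.21  0.42  0.6   1.14]
180 mid [ 0.73  0.34 -0.68  2.18  0.33  0.72  1.12]
180 up [ 0.64  0.34 -0.73  2.15  0.32  0.76  0.98]
180 lift [ 0.73  0.13 -0.78  2.02  0.11  1.03  1.19]
```

Run:
```python
from h import *
robot.move_pose(P(LOOSE,.2),quat(90))
robot.move_linear(P(LOOSE,.05),vel=.15)
h=robot.move_linear(P(LOOSE,.004),vel=.03,force_limit=4)
print(h,robot.current_tcp_pos(),robot.current_contact_force(),robot.current_clock(),robot.current_finger_gap())
```

```text
True [ 0.39235657 -0.25043254  0.00888207] [-1.05538968 -0.39016357  5.97929416] 3.85 0.08496276128020967
```

Run:
```python
from h import *
robot.move_linear(P(LOOSE,.025),vel=.05)
robot.gripper_close(force=40)
print(robot.current_finger_gap(),robot.current_gripper_force(),robot.current_contact_force())
robot.move_linear(P(LOOSE,.18),vel=.15)
print(robot.current_finger_gap(),robot.current_contact_force())
robot.move_linear(P(WELL,.18),vel=.2)
robot.move_linear(P(WELL,.06),vel=.12)
print(robot.current_tcp_pos(),robot.current_finger_gap(),robot.current_clock())
t=imaging.read_camera("top")[:,:,::-1];s=imaging.read_camera("side")[:,:,::-1]
cv2.imwrite("pics/t1.png",t);cv2.imwrite("pics/s1.png",s)
v=np.hstack([cv2.resize(t[170:260,190:310],(400,300),interpolation=cv2.INTER_CUBIC),cv2.resize(s[150:270,200:360],(400,300),interpolation=cv2.INTER_CUBIC)])
cv2.imwrite("pics/v1.png",v)
```

```text
0.05821246365283632 41.417560607224004 [-2.42614561  1.1157419   7.8486937 ]
0.058213032897193075 [ 1.09275931 -0.78603731 -1.15547402]
[0.4351569  0.01941502 0.06047635] 0.05835448192175006 8.5667
```

View pics/v1.png

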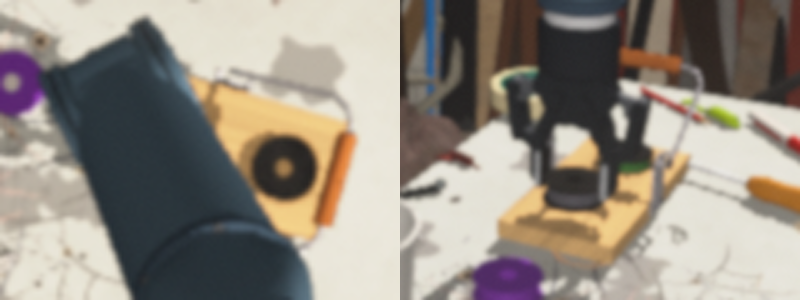

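The spool is held level above the well. I'll lower it in with a force guard.

Run:
```python
from h import *
h=robot.move_linear(P(WELL,.0385),vel=.03,force_limit=5)
p=robot.current_tcp_pos();print(h,p,robot.current_contact_force(),robot.current_finger_gap(),(p[:2]-WELL)@np.c_[ex,ey],robot.current_clock())
```

```text
True [0.43439448 0.01940868 0.03874668] [-0.568266   -0.30940491  6.00763804] 0.058051452891359656 [-2.95865328e-04 -5.70994162e-05] 9.35
```

Run:
```python
from h import *
robot.let_go()
robot.move_linear(P(WELL,.20),vel=.15)
robot.move_linear(P(C-.108*ey-.12*ey,.24),vel=.25,orientation=None)
t=imaging.read_camera("top")[:,:,::-1];s=imaging.read_camera("side")[:,:,::-1]
cv2.imwrite("pics/t2.png",t);cv2.imwrite("pics/s2.png",s)
E=blobs(t,(218,193,252,226),8,(0,0,0),(180,255,65))[0];print("well spool",ray("top",cen(E),.0275),WELL,cv2.boundingRect(E),robot.current_clock())
v=np.hstack([cv2.resize(t[170:260,190:310],(400,300),interpolation=cv2.INTER_CUBIC),cv2.resize(s[165:270,225:345],(400,350),interpolation=cv2.INTER_CUBIC)[:300]])
cv2.imwrite("pics/v2.png",v)
```

```text
well spool [0.43545045 0.01932316 0.0275    ] [0.43469436 0.01937924] (223, 198, 19, 19) 12.4083
```

View pics/v2.png

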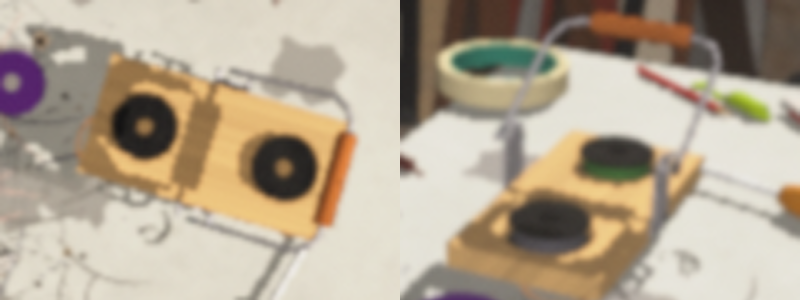

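Both spools sit flat in their wells: the new one is at crop (143,127), measured within 1 mm of the well centre. Next I'll grasp the grip and swing the bail up.

Run:
```python
from h import *
G0=C-.108*ey
robot.move_pose(P(G0,.22),quat(0))
robot.move_linear(P(G0,.124),vel=.1,force_limit=6)
print(robot.current_tcp_pos(),robot.current_contact_force())
robot.gripper_close(force=60)
print(robot.current_finger_gap(),robot.current_contact_force())
phi0=np.arctan2(.108,.062);r=.125
for phi in np.linspace(phi0,0,9)[1:]:
    robot.move_linear(P(C-r*np.sin(phi)*ey,.062+r*np.cos(phi)),vel=.08)
    print(round(phi,2),np.round(robot.current_contact_force(),1),robot.current_finger_gap())
print(robot.current_clock())
t=imaging.read_camera("top")[:,:,::-1];s=imaging.read_camera("side")[:,:,::-1]
v=np.hstack([cv2.resize(t[170:260,190:310],(400,300),interpolation=cv2.INTER_CUBIC),cv2.resize(s[130:250,200:360],(400,300),interpolation=cv2.INTER_CUBIC)])
cv2.imwrite("pics/v3.png",v)
```

```text
[ 0.38499495 -0.14946454  0.12440903] [ 0.40534754  0.33233892 -0.44601672]
0.01654042553710074 [-0.53161595 -1.66206832 -0.28027874]
0.92 [ 1.6  0.9 -1.1] 0.016166187669895315
0.79 [ 1.5  2.1 -2.6] 0.016438852323318532
0.66 [ 0.4  2.4 -4. ] 0.016050263192066837
0.52 [ 0.5  2.5 -4. ] 0.01655780606132065
0.39 [ 0.4  1.7 -3.6] 0.016120144623644157
0.26 [-0.4  1.  -3.5] 0.016161745338724026
0.13 [ 0.2 -0.4 -5.9] 0.015850612349506667
0.0 [ 1.2  0.2 -7.5] 0.016242918694648653
18.625
```

View pics/v3.png

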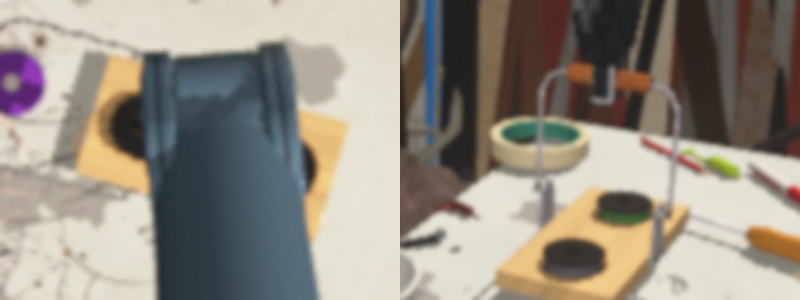

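The bail is upright with the grip held and both spools seated. Now I'll lift slowly.

Run:
```python
from h import *
robot.move_linear(P(C,.205),vel=.03)
robot.move_linear(P(C,.307),vel=.05)
robot.pause(4)
print(robot.current_tcp_pos(),robot.current_contact_force(),robot.current_moment(),robot.current_finger_gap(),robot.current_clock())
t=imaging.read_camera("top")[:,:,::-1];s=imaging.read_camera("side")[:,:,::-1]
robot.pause(.7);s2=imaging.read_camera("side")[:,:,::-1]
print("motion",np.abs(s.astype(int)-s2).max(),(np.abs(s.astype(int)-s2)>25).sum())
v=np.hstack([cv2.resize(t[160:265,180:320],(400,300),interpolation=cv2.INTER_CUBIC),cv2.resize(s[100:250,190:350],(400,375),interpolation=cv2.INTER_CUBIC)[:300]])
cv2.imwrite("pics/v4.png",v)
```

```text
[ 0.41534831 -0.04584373  0.30699395] [ 0.11945388 -0.12808005 -7.19049998] [-0.01564156 -0.02294994 -0.01921415] 0.01636752355905558 25.6667
motion 6 0
```

View pics/v4.png

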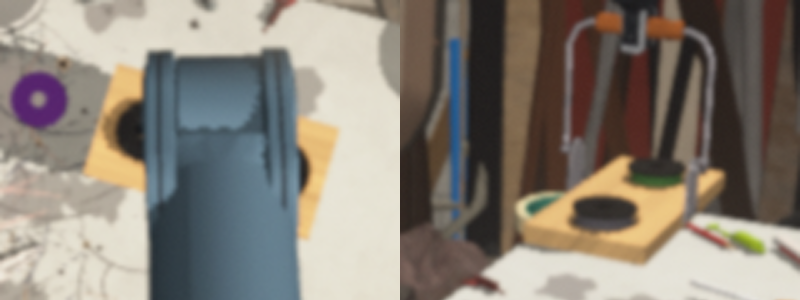

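The carrier hangs level and still, with both spools seated at crop (605,212) and (655,170). Handing in.

```bash
python3 -c "
from station import robot
print(robot.sign_off())"
```

```text
the job is handed in; nothing more can be done
None
```

Job handed in at about 26 s of the 64 s: the spare spool is seated in the empty well, and the arm holds the carrier level and steady by its grip, about 12 cm above the table.

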